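# Call the waiter and show which cup lacks its saucer

### The job

Press the button of the service bell with the fingertips to call the waiter, let it up, then point from above at the one coffee cup that has no saucer: hold the fingertips just above the middle of its mouth, a few centimetres clear and without touching, for two seconds. Then point in the same way at the pile of spare saucers for two seconds, and finish with the fingertips still hovering there. Touch nothing but the bell, and pick up or shift nothing.

Things in the scene. Friction and masses are not known exactly. Their poses are not given: they have to be found in the camera images.
- bell: counter service bell, fixed to the counter: black round foot 80 mm across, steel dome, 39 mm tall, with a small round steel button on top; origin at the centre of the underside, z up
- bell_plunger (a joint): travel of the bell's button in m: 0 up at rest, grows as it is pressed down, 0.006 at the stop; it rings past 0.004. Sprung: about 0.8 N to start, 3 N at the stop; it comes back up by itself
- bell_top (a point): centre of the top face of the bell's button (20 mm across), 56 mm above the counter when up; the button stands 17 mm above the dome
- cup_bare: one of three alike white coffee cups, about 72 mm across the mouth, 62 mm tall, with a loop handle on its own +y side reaching about 72 mm from the axis; origin at the centre of its underside, z up. This is the cup WITHOUT a saucer: it stands directly on the counter, upright
- cup_bare_rim (a point): centre of the mouth of the cup without a saucer, about 62 mm above the counter
- cup_a: one of three alike white coffee cups, about 72 mm across the mouth, 62 mm tall, with a loop handle on its own +y side reaching about 72 mm from the axis; origin at the centre of its underside, z up. It stands on a saucer (rim about 67 mm above the counter)
- cup_b: one of three alike white coffee cups, about 72 mm across the mouth, 62 mm tall, with a loop handle on its own +y side reaching about 72 mm from the axis; origin at the centre of its underside, z up. It stands on a saucer (rim about 67 mm above the counter)
- saucer_a: white saucer, 120 mm across, 14 mm tall, under cup_a; origin at the centre of its underside
- saucer_b: white saucer, 120 mm across, 14 mm tall, under cup_b; origin at the centre of its underside
- saucer_stack: pile of six nested white saucers with no cup on it, 120 mm across, 50 mm tall, at the opposite side of the counter from the bell; origin at the centre of its underside, z up
- stack_top (a point): centre of the top of the pile of saucers, level with its rim, 50 mm above the counter
- milk_jug: open steel milk jug, 76 mm across, 95 mm tall, handle on its own +y side reaching 62 mm from the axis; bystander; origin at the centre of its underside
- sugar_shaker: steel sugar shaker, 66 mm across, 122 mm tall; bystander; origin at the centre of its underside
Things that resemble listed ones, but are neither listed nor needed, are in the scene too. Leave any purple or yellow look-alike of the cup_b alone.

How it is judged:
On the way, in this order (a step that is already met when the one before it is completed fails the run):
1. the bell's button is pressed (past 4 of its 6 mm) by the fingers (value of joint bell_plunger above 0.004 m and contact force between the fingers and bell above 0.3 N), for 0.04 s.
2. with the bell let up, the fingers point at the cup without a saucer: grasp point within 35 mm sideways of the middle of its mouth and 20 to 100 mm above the rim, for 1.5 s (value of joint bell_plunger below 0.0015 m and horizontal distance between the grasp point and cup_bare_rim below 0.035 m and z of the grasp point in the frame of cup_bare_rim between 0.02 and 0.1 m), for 1.5 s.
3. the fingers point at the pile of saucers: grasp point within 40 mm sideways of its middle and 20 to 100 mm above its top, for 1.5 s (value of joint bell_plunger below 0.0015 m and horizontal distance between the grasp point and stack_top below 0.04 m and z of the grasp point in the frame of stack_top between 0.02 and 0.1 m), for 1.5 s.
At the end, for the whole second after the job is handed in: The fingers still point at the pile of saucers (grasp point within 40 mm sideways of its middle, 20 to 100 mm above its top), the bell button is up (less than 1.5 mm down), and all crockery and bystanders stand upright within 10 mm of where they were (all of step 3 and distance of each of cup_bare, cup_a, cup_b, saucer_a, saucer_b, saucer_stack, milk_jug, sugar_shaker from where it was at the start of the episode below 0.01 m and angle between each of cup_bare, cup_a, cup_b, saucer_a, saucer_b, saucer_stack, milk_jug, sugar_shaker's own z axis and vertical below 0.1 rad); the robot touches nothing.
It fails at once if the robot touches crockery or a bystander (over 0.3 N) (contact force between any of the fingers, the arm and cup_bare above 0.3 N or contact force between any of the fingers, the arm and cup_a above 0.3 N or contact force between any of the fingers, the arm and cup_b above 0.3 N or contact force between any of the fingers, the arm and saucer_a above 0.3 N or contact force between any of the fingers, the arm and saucer_b above 0.3 N or contact force between any of the fingers, the arm and saucer_stack above 0.3 N or contact force between any of the fingers, the arm and milk_jug above 0.3 N or contact force between any of the fingers, the arm and sugar_shaker above 0.3 N).
It fails at once if crockery or a bystander is lifted or shifted by over 10 mm, or tipped (not (distance of each of cup_bare, cup_a, cup_b, saucer_a, saucer_b, saucer_stack, milk_jug, sugar_shaker from where it was at the start of the episode below 0.01 m and angle between each of cup_bare, cup_a, cup_b, saucer_a, saucer_b, saucer_stack, milk_jug, sugar_shaker's own z axis and vertical below 0.1 rad)).
It also fails if it takes over 51 s, if anything falls off the work surface, if the arm or the gripper's body presses on something with over 40 N, if the wrist force passes 120 N, or if a joint passes its speed limit or range.

### The arm

A 7-joint arm with a two-finger parallel gripper is mounted at the origin on the work surface. World frame = base frame: x ahead of the robot, y to its left, z up, the work surface at z = 0. Lengths are in m, angles in rad, forces in N, time in s.
With the tool pointing down it reaches from about 0.425 to 0.875 m from the base axis. Payload 4.7 kg.
Tool frame: the origin (TCP) lies on the mounting face of the last link; the fingertips stand 182 mm ahead of it and the grasp point (between the pads) lies 164 mm ahead of it; z points along the fingers, y is the direction in which the jaws open and shut (so a half turn about z gives the same grasp; the last joint's range is limited). The gripper opens to 87 mm and grips with 3 to 60 N. Pads are 19 mm wide; open, the fingers measure 117 mm over their backs; the gripper's body (75 mm by 190 mm) begins 51 mm behind the grasp point.
Start: joints at [-1.223, 0.321, -0.07, 1.45, 0.023, 1.371, -0.057], TCP at [0.213, 0.614, 0.405] pointing down, gripper open.
Joint ranges: [-2.86, 2.86], [-0.3, 2.09], [-1.38, 1.24], [0.06, 2.45], [-1.56, 4.7], [0.09, 2.05], [-2.69, 2.69]. Speed limits (rad/s): [2.57, 2.57, 3.14, 3.14, 3.14, 3.14, 3.14].

### API

Orientations are given as a rotation vector (axis times angle).
In Python, from bench import ctrl gives the robot as it stands. The module is installed in compiled form; this text tells all that it offers.
- The arm moves only by the tool play_rows, never from a script. Its argument "targets" is text: rows parted by semicolons, each of 7 numbers parted by spaces: the shift along the tool's x, y, z in cm, then the turn, a rotation vector about the tool's x, y, z in rad, then the opening, from -1 (shut) to 1 (fully open). In form: x y z ax ay az grip; .... A call has 1 to 20 rows; each row shifts and turns the pose as measured when the row begins, along the tool's axes as they then stand; what a row does not reach is not made up. A row lasts 1/8 s, in which the tool goes at most 62.5 mm and 10.7 degrees, less where a joint would pass 70% of its speed; a pose out of reach is approached as far as the arm can. A call is refused whole if a number of a shift passes 6.25 or a number of a turn 0.188, either way. A call with a gripper value outside its range is refused whole. The fingers move at their own pace and stop on an object; "newtons" is the grip in N (left out, the last holds). Time passes only in rows, so rows that do not move let the fingers close. It gives the time, the measured TCP pose, the force and the opening at its end, in the units of the state.
- ctrl.get_state(): the state, without advancing time (a new reading comes with each control period).
- ctrl.get_image(name): name is "scene" or "top" or "wrist"; returns a dict with "pixels" (400x640x3 uint8, blue, green, red), "depth" (400x640 float32, m along the optical axis (not along the pixel's ray), 0 where there is no reading), "intrinsics" (3x3 intrinsics, pixels), "R" (3x3) and "t" (3): a world point X has camera coordinates R X + t. Camera axes: x right, y down, z forward; pixel columns grow to the right and rows downward; lengths in m; the calibration is good to about 2 mm. A picture is of the moment at which its call begins.
- ctrl.close_job(): hands the job in, once; it reports no verdict.
The state is a dict: "time": time; "joint_positions": joint angles; "qd": joint speeds; "joint_torque": joint torques, N m; "position": TCP position; "tool_rot": TCP orientation; "ft_force": force on the tool from outside, world axes, zero at the start; "torque": the same for the moment, N m; "grip_width": opening from 0.0 (shut) to 1.0 (fully open).
Only numpy, scipy, OpenCV 4.12 (cv2) and the standard library are available. Lean on these libraries where they do the work, as an engineer would, in place of code of your own. Each camera call takes 0.05 s, during which the arm holds its last target.

## Working session

There is one attempt and no reset: what is moved stays moved. The work goes in short steps, Python scripts to look and compute and a tool call to move; the robot and the scene stay as the last step left them, time stands still between calls to the robot, and variables do not carry over. Pictures are saved under pics/ and viewed, and the job is handed in when it is done.

Besides the shell and the picture viewer there is one more tool, called after ">>>" as name(argument=value, ...) on one line, values as JSON. play_rows: Moves the arm, as the interface text tells. Its arguments: {"type":"object","properties":{"targets":{"type":"string"},"newtons":{"type":"number"}},"required":["targets"]}

```bash
mkdir -p pics
cat > h.py <<'E'
import numpy as np,cv2
from bench import ctrl
def grab(n,tag):
    im=ctrl.get_image(n); np.savez(f'pics/{tag}.npz',**im); cv2.imwrite(f'pics/{tag}.png',im['pixels']); return im
def load(tag): return dict(np.load(f'pics/{tag}.npz'))
def cloud(im):
    K,R,t,d=im['intrinsics'],im['R'],im['t'],im['depth']
    v,u=np.mgrid[:d.shape[0],:d.shape[1]]
    c=np.stack([(u-K[0,2])/K[0,0]*d,(v-K[1,2])/K[1,1]*d,d],-1)
    return (c-t)@R
E
python3 - <<'E'
from h import *
for n in('scene','top'): grab(n,n+'0')
print(ctrl.get_state())
E
```

```text
{'time': 0.1, 'joint_positions': array([-1.2228914 ,  0.32176788, -0.0700865 ,  1.45153557,  0.02261749,
        1.37081024, -0.05692633]), 'qd': array([-0.00050056, -0.00196381, -0.00052298, -0.00466322,  0.00046622,
        0.00032054, -0.00042402]), 'joint_torque': array([ 1.78418236e-04, -4.92569733e+01, -4.05213945e-01, -3.13400102e+01,
       -6.39598933e-02,  3.94418312e-02,  5.55883821e-05]), 'position': array([0.21294023, 0.61394353, 0.40376704]), 'tool_rot': array([-5.21868723e-01, -3.09776065e+00,  2.70920880e-03]), 'ft_force': array([-0.56560434, -0.1720054 , -0.13393391]), 'torque': array([ 0.01414919, -0.02624741,  0.00572417]), 'grip_width': 1.002732545498901}
```

View pics/scene0.png

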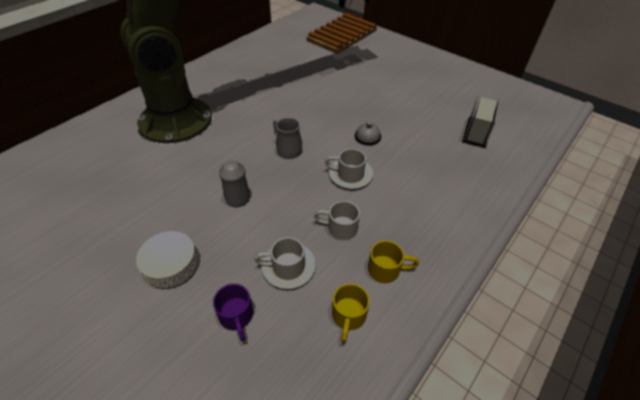

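View pics/top0.png

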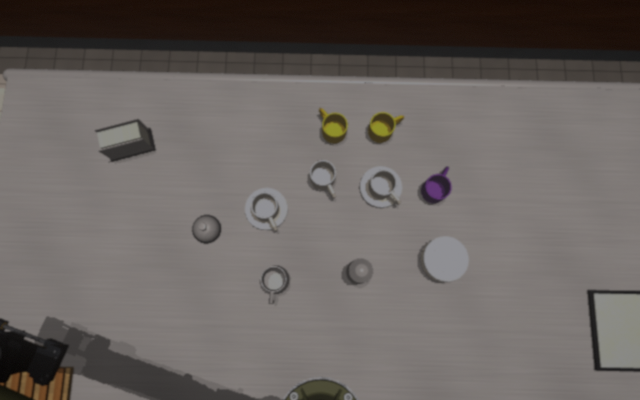

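The bell is at top-view pixel (206,228), the bare cup at (322,175) and the saucer pile at (446,260). The jug is at (275,280), the shaker at (360,271), and the cups on saucers at (265,208) and (382,186). Next I'll measure them from the depth cloud.

Run:
```python
from h import *
im=load('top0'); P=cloud(im)
H=(P[...,2]>0.012)&(im['depth']>0)
n,l,s,c=cv2.connectedComponentsWithStats(H.astype(np.uint8))
for i in range(1,n):
    if s[i,4]<60: continue
    p=P[l==i]; z=np.percentile(p[:,2],98)
    q=p[p[:,2]>z-0.008]
    (cx,cy),r=cv2.minEnclosingCircle(q[:,:2].astype(np.float32))
    print(c[i].round(),s[i,4],'zmax',z.round(3),'med',np.median(q,0).round(3),'circ',round(cx,3),round(cy,3),round(r,3),'all',((p.min(0)+p.max(0))/2).round(3),np.ptp(p,0).round(3))
# rays onto plane
def ray(im,u,v,z):
    K,R,t=im['intrinsics'],im['R'],im['t']
    d=R.T@np.linalg.inv(K)@[u,v,1]; o=-R.T@t
    return o+d*(z-o[2])/d[2]
for n_,u,v,z in(('bell',206,228,.056),('bare',322,175,.062),('stack',446,260,.05)): print(n_,ray(im,u,v,z).round(3))
g=im['pixels'];
a=cv2.resize(g[190:270,160:250],None,fx=6,fy=6,interpolation=cv2.INTER_CUBIC); cv2.imwrite('pics/bellz.png',a)
s_=load('scene0')['pixels']; cv2.imwrite('pics/bells.png',cv2.resize(s_[110:160,330:410],None,fx=8,fy=8,interpolation=cv2.INTER_CUBIC))
```

```text
[332. 125.] 438 zmax 0.065 med [ 0.802 -0.021  0.062] circ 0.8 -0.018 0.043 all [ 0.803 -0.016  0.039] [0.092 0.08  0.054]
[383. 125.] 461 zmax 0.065 med [ 0.797 -0.155  0.061] circ 0.803 -0.165 0.046 all [ 0.798 -0.169  0.04 ] [0.071 0.099 0.055]
[123. 138.] 1615 zmax 0.095 med [0.741 0.561 0.089] circ 0.741 0.562 0.068 all [0.741 0.562 0.056] [0.096 0.133 0.087]
[323. 176.] 372 zmax 0.065 med [0.656 0.007 0.061] circ 0.644 0.006 0.047 all [0.64  0.009 0.041] [0.099 0.071 0.056]
[384. 185.] 671 zmax 0.07 med [ 0.631 -0.155  0.066] circ 0.63 -0.156 0.037 all [ 0.631 -0.16   0.042] [0.116 0.11  0.06 ]
[437. 186.] 434 zmax 0.065 med [ 0.621 -0.303  0.061] circ 0.623 -0.306 0.036 all [ 0.636 -0.305  0.04 ] [0.099 0.071 0.056]
[367. 194.] 108 zmax 0.018 med [ 0.602 -0.113  0.014] circ 0.61 -0.13 0.047 all [ 0.611 -0.129  0.016] [0.077 0.063 0.008]
[265. 208.] 728 zmax 0.069 med [0.559 0.163 0.066] circ 0.555 0.161 0.043 all [0.559 0.166 0.042] [0.124 0.118 0.06 ]
[205. 228.] 541 zmax 0.058 med [0.501 0.328 0.056] circ 0.5 0.328 0.01 all [0.503 0.328 0.037] [0.075 0.075 0.05 ]
[444. 258.] 1711 zmax 0.052 med [ 0.428 -0.325  0.047] circ 0.43 -0.323 0.061 all [ 0.429 -0.322  0.034] [0.119 0.12  0.044]
[359. 271.] 538 zmax 0.124 med [ 0.391 -0.092  0.12 ] circ 0.391 -0.091 0.02 all [ 0.39  -0.091  0.075] [0.062 0.063 0.105]
[275. 282.] 359 zmax 0.098 med [0.365 0.135 0.094] circ 0.362 0.13 0.037 all [0.354 0.128 0.057] [0.098 0.069 0.086]
[616. 330.] 1251 zmax 0.017 med [ 0.249 -0.783  0.013] circ 0.256 -0.791 0.109 all [ 0.253 -0.792  0.016] [0.193 0.127 0.009]
[ 31. 366.] 4384 zmax 0.64 med [0.197 0.411 0.64 ] circ 0.198 0.41 0.022 all [0.162 0.604 0.332] [0.218 0.431 0.639]
[319. 392.] 815 zmax 0.04 med [0.071 0.004 0.036] circ 0.076 0.004 0.046 all [0.088 0.005 0.029] [0.05  0.178 0.034]
bell [0.496 0.316 0.056]
bare [0.647 0.009 0.062]
stack [ 0.424 -0.324  0.05 ]
```

View pics/bellz.png

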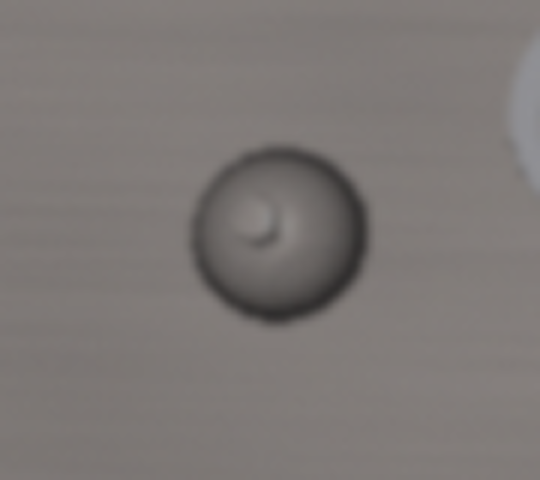

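View pics/bells.png

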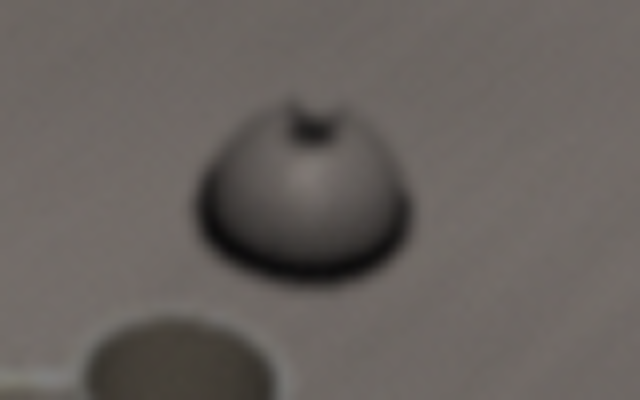

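Measured sizes and heights match the task text: button top at z 0.056, rim at 0.062, pile 119 mm across. The targets are bell (0.502, 0.328), bare cup (0.653, 0.008, corrected for the handle on its −x side) and pile (0.429, −0.322). Now the moves in the tool frame.

```bash
cat > go.py <<'E'
import sys
from h import *
from scipy.spatial.transform import Rotation as Ro
s=ctrl.get_state(); R=Ro.from_rotvec(s['tool_rot']).as_matrix()
tgt=np.array([float(a) for a in sys.argv[1:4]])
g=s['position']+R@[0,0,.164]
print('t',s['time'].__round__(2) if hasattr(s['time'],'__round__') else s['time'],'tcp',s['position'].round(4),'grasp',g.round(4),'tip z',(s['position']+R@[0,0,.182])[2].round(4),'q',s['joint_positions'].round(2),'F',s['ft_force'].round(2),'grip',s['grip_width'])
print('R',R.round(3).tolist())
print('cm shift grasp->target (tool):',(R.T@(tgt-g)*100).round(2))
E
python3 go.py 0.502 0.328 0.15
```

```text
t 0.1 tcp [0.2129 0.6139 0.4038] grasp [0.2129 0.6137 0.2398] tip z 0.2218 q [-1.22  0.32 -0.07  1.45  0.02  1.37 -0.06] F [-0.57 -0.17 -0.13] grip 1.002732545498901
R [[-0.945, 0.328, -0.0], [0.328, 0.945, -0.002], [-0.0, -0.002, -1.0]]
cm shift grasp->target (tool): [-36.68 -17.5    9.01]
```

>>> play_rows(targets="-3.6 -1.7 0.3 0 0 0 -1;-3.6 -1.7 0.3 0 0 0 -1;-3.6 -1.7 0.3 0 0 0 -1;-3.6 -1.7 0.3 0 0 0 -1;-3.6 -1.7 0.3 0 0 0 -1;-3.6 -1.7 0.3 0 0 0 -1;-3.6 -1.7 0.3 0 0 0 -1;-3.6 -1.7 0.3 0 0 0 -1;-3.6 -1.7 0.3 0 0 0 -1;0 0 0 0 0 0 -1", newtons=20)

```text
time: 1.35
position: [0.4755, 0.3546, 0.3701]
tool_rot: [-0.518, -3.094, 0.016]
ft_force: [-0.8, 0.3, -0.0]
grip_width: 0.018
```

```bash
python3 go.py 0.502 0.328 0.15
```

```text
t 1.35 tcp [0.4755 0.3546 0.3701] grasp [0.4744 0.3531 0.2061] tip z 0.1881 q [-0.81  0.22  0.14  1.65 -0.03  1.29  0.58] F [-0.81  0.26 -0.02] grip 0.018309414318821098
R [[-0.946, 0.326, -0.006], [0.326, 0.945, -0.009], [0.003, -0.011, -1.0]]
cm shift grasp->target (tool): [-3.44 -1.41  5.61]
```

>>> play_rows(targets="-1.8 -0.7 0.8 0 0 0 -1;-1.7 -0.7 1 0 0 0 -1;0 0 1.5 0 0 0 -1;0 0 1.5 0 0 0 -1;0 0 1.5 0 0 0 -1;0 0 0 0 0 0 -1;0 0 0 0 0 0 -1")

```text
time: 2.22
position: [0.5024, 0.3306, 0.3002]
tool_rot: [-0.508, -3.091, 0.019]
ft_force: [0.7, -0.2, 0.1]
grip_width: 0.005
```

```bash
python3 go.py 0.502 0.328 0.10; python3 -c "
from h import *
grab('wrist','w1');grab('scene','s1')"
```

```text
t 2.23 tcp [0.5024 0.3306 0.3002] grasp [0.5006 0.3289 0.1362] tip z 0.1182 q [-0.76  0.29  0.16  1.7  -0.05  1.16  0.66] F [ 0.69 -0.24  0.1 ] grip 0.005094592887580432
R [[-0.947, 0.32, -0.011], [0.32, 0.947, -0.01], [0.007, -0.013, -1.0]]
cm shift grasp->target (tool): [-0.18  0.01  3.62]
```

View pics/w1.png

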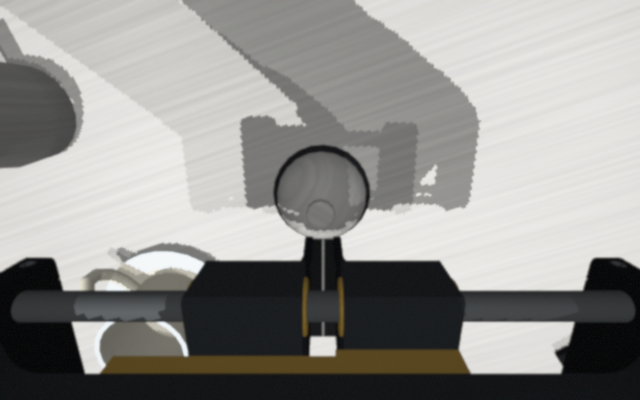

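View pics/s1.png

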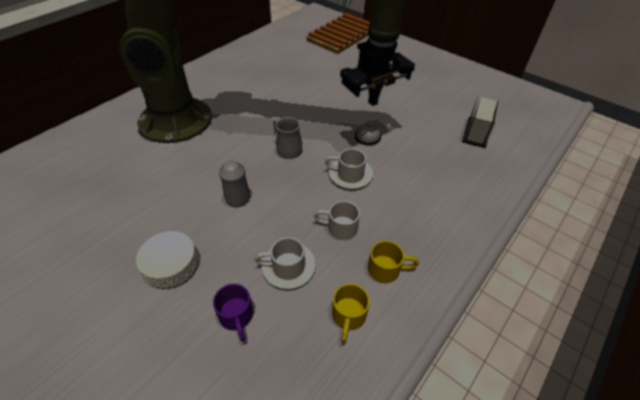

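The wrist view shows the button at (320,213), in line with the shut fingers' seam at about (322). I'll check it against the wrist depth.

Run:
```python
from h import *
im=load('w1');P=cloud(im); p=P[195:235,295:345].reshape(-1,3); q=p[(p[:,2]>.05)&(p[:,2]<.065)]
print(len(q),np.median(q,0).round(4),q.min(0).round(4),q.max(0).round(4))
```

```text
631 [0.4998 0.3265 0.0557] [0.491  0.3165 0.0501] [0.5104 0.3358 0.0577]
```

>>> play_rows(targets="-0.1 0 1.5 0 0 0 -1;-0.1 0 1.5 0 0 0 -1;0 0 1.2 0 0 0 -1;0 0 0.6 0 0 0 -1;0 0 0 0 0 0 -1")

```text
time: 2.95
position: [0.504, 0.3292, 0.249]
tool_rot: [-0.509, -3.091, 0.018]
ft_force: [0.5, -0.3, 0.3]
grip_width: 0.006
```

```bash
python3 go.py 0.502 0.328 0.074
```

```text
t 2.95 tcp [0.504  0.3292 0.249 ] grasp [0.5022 0.3275 0.085 ] tip z 0.067 q [-0.75  0.35  0.15  1.75 -0.06  1.07  0.67] F [ 0.54 -0.29  0.26] grip 0.005597120785339883
R [[-0.947, 0.32, -0.011], [0.321, 0.947, -0.01], [0.007, -0.013, -1.0]]
cm shift grasp->target (tool): [0.03 0.05 1.1 ]
```

>>> play_rows(targets="0.1 0 0.7 0 0 0 -1;0 0 0.5 0 0 0 -1;0 0 0 0 0 0 -1")

```text
time: 3.32
position: [0.5031, 0.3296, 0.2371]
tool_rot: [-0.509, -3.092, 0.017]
ft_force: [0.1, -0.5, 2.3]
grip_width: 0.009
```

```bash
python3 go.py 0.502 0.328 0.0685
```

```text
t 3.33 tcp [0.5031 0.3296 0.2371] grasp [0.5015 0.3281 0.0731] tip z 0.0551 q [-0.75  0.36  0.15  1.76 -0.06  1.04  0.67] F [ 0.07 -0.53  2.33] grip 0.008934347657503477
R [[-0.947, 0.32, -0.01], [0.321, 0.947, -0.009], [0.006, -0.012, -1.0]]
cm shift grasp->target (tool): [-0.05  0.01  0.46]
```

Contact: 2.3 N upward. I'll press on towards the stop.

>>> play_rows(targets="0 0 0.25 0 0 0 -1;0 0 0.1 0 0 0 -1;0 0 0 0 0 0 -1")

```text
time: 3.7
position: [0.5032, 0.3297, 0.2345]
tool_rot: [-0.509, -3.093, 0.016]
ft_force: [-0.8, -0.5, 2.7]
grip_width: 0.007
```

```bash
python3 go.py 0.502 0.328 0.0685
```

```text
t 3.7 tcp [0.5032 0.3297 0.2345] grasp [0.5018 0.3283 0.0705] tip z 0.0525 q [-0.75  0.36  0.15  1.76 -0.06  1.04  0.67] F [-0.83 -0.54  2.68] grip 0.007338497233871092
R [[-0.947, 0.321, -0.009], [0.321, 0.947, -0.009], [0.006, -0.011, -1.0]]
cm shift grasp->target (tool): [-0.03 -0.01  0.2 ]
```

Not clearly at the stop yet, so I'll go a few mm more until the force rises beyond 3 N.

>>> play_rows(targets="0 0 0.25 0 0 0 -1;0 0 0.15 0 0 0 -1;0 0 0 0 0 0 -1")

```text
time: 4.08
position: [0.5034, 0.3297, 0.2329]
tool_rot: [-0.509, -3.093, 0.015]
ft_force: [-0.5, -0.8, 2.1]
grip_width: 0.007
```

```bash
python3 go.py 0.502 0.328 0.0685
```

```text
t 4.08 tcp [0.5034 0.3297 0.2329] grasp [0.502  0.3283 0.0689] tip z 0.0509 q [-0.75  0.36  0.15  1.76 -0.06  1.03  0.67] F [-0.5  -0.85  2.09] grip 0.006778398270987807
R [[-0.947, 0.321, -0.009], [0.321, 0.947, -0.008], [0.006, -0.01, -1.0]]
cm shift grasp->target (tool): [-0.01 -0.03  0.04]
```

>>> play_rows(targets="0 0 0.25 0 0 0 -1;0 0 0.2 0 0 0 -1;0 0 0 0 0 0 -1")

```text
time: 4.45
position: [0.5037, 0.3297, 0.2329]
tool_rot: [-0.51, -3.093, 0.013]
ft_force: [-0.6, -1.8, 2.1]
grip_width: 0.006
```

```bash
python3 go.py 0.502 0.328 0.0685
```

```text
t 4.45 tcp [0.5037 0.3297 0.2329] grasp [0.5023 0.3286 0.0689] tip z 0.0509 q [-0.75  0.36  0.15  1.76 -0.06  1.03  0.67] F [-0.61 -1.81  2.12] grip 0.0056514681857477555
R [[-0.947, 0.321, -0.009], [0.321, 0.947, -0.007], [0.006, -0.009, -1.0]]
cm shift grasp->target (tool): [ 0.01 -0.06  0.05]
```

>>> play_rows(targets="0 0 0.6 0 0 0 -1;0 0 0.6 0 0 0 -1")

```text
time: 4.7
position: [0.5044, 0.3298, 0.2313]
tool_rot: [-0.51, -3.091, 0.011]
ft_force: [-16.1, -10.2, 45.2]
grip_width: 0.006
```

```bash
python3 go.py 0.502 0.328 0.0685; python3 -c "
from h import *
im=grab('wrist','w2');cv2.imwrite('pics/w2z.png',cv2.resize(im['pixels'][120:270,230:420],None,fx=4,fy=4))"
```

```text
t 4.7 tcp [0.5044 0.3298 0.2313] grasp [0.5029 0.3288 0.0673] tip z 0.0493 q [-0.75  0.37  0.15  1.76 -0.06  1.03  0.67] F [-16.13 -10.16  45.24] grip 0.0057823016426796
R [[-0.947, 0.321, -0.009], [0.321, 0.947, -0.006], [0.007, -0.008, -1.0]]
cm shift grasp->target (tool): [ 0.06 -0.11 -0.12]
```

View pics/w2z.png

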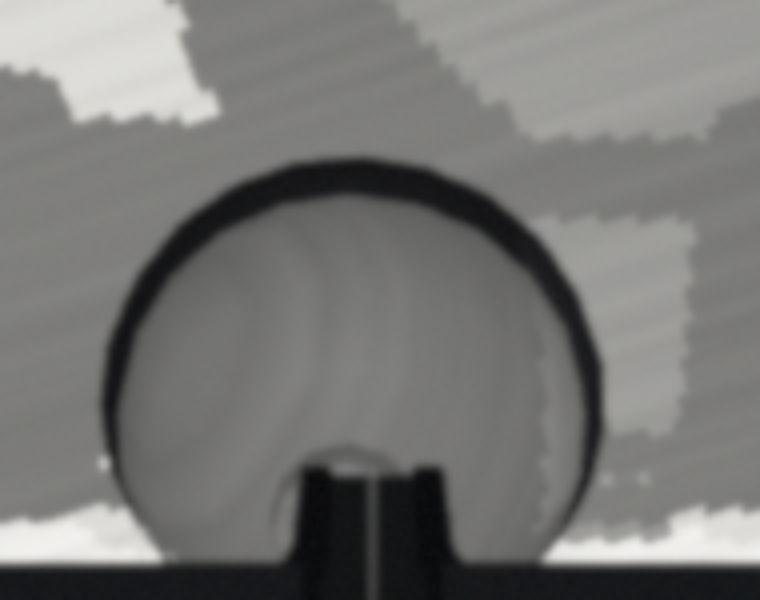

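The stop was reached: 45 N, with the fingertips centred on the button in the close-up (about pixel 370,470). Now I'll let it up.

>>> play_rows(targets="0 0 -1 0 0 0 -1;0 0 -3 0 0 0 -1;0 0 -4 0 0 0 -1;0 0 -4 0 0 0 -1;0 0 -3 0 0 0 -1;0 0 0 0 0 0 -1")

```text
time: 5.5
position: [0.5062, 0.3309, 0.384]
tool_rot: [-0.511, -3.093, 0.008]
ft_force: [-0.2, -0.7, -0.1]
grip_width: 0.004
```

```bash
python3 go.py 0.653 0.008 0.20
```

```text
t 5.5 tcp [0.5062 0.3309 0.384 ] grasp [0.5051 0.3302 0.22  ] tip z 0.202 q [-0.76  0.24  0.16  1.6  -0.04  1.31  0.65] F [-0.2  -0.66 -0.15] grip 0.004367314642086945
R [[-0.947, 0.321, -0.007], [0.321, 0.947, -0.004], [0.005, -0.006, -1.0]]
cm shift grasp->target (tool): [-24.37 -25.75   2.03]
```

>>> play_rows(targets="-3 -3.2 0.2 0 0 0 -1;-3 -3.2 0.2 0 0 0 -1;-3 -3.2 0.2 0 0 0 -1;-3 -3.2 0.2 0 0 0 -1;-3 -3.2 0.2 0 0 0 -1;-3 -3.2 0.2 0 0 0 -1;-3 -3.2 0.2 0 0 0 -1;-2 -2.1 0 0 0 0 -1;0 0 0 0 0 0 -1;0 0 0 0 0 0 -1")

```text
time: 6.75
position: [0.6467, 0.0181, 0.3476]
tool_rot: [-0.501, -3.075, 0.024]
ft_force: [-0.7, 0.2, -0.1]
grip_width: 0.009
```

```bash
python3 go.py 0.653 0.008 0.122
```

```text
t 6.75 tcp [0.6467 0.0181 0.3476] grasp [0.6421 0.0162 0.1836] tip z 0.1656 q [-0.35  0.37  0.35  1.53 -0.12  1.29  1.27] F [-0.66  0.2  -0.05] grip 0.008734717896693956
R [[-0.948, 0.317, -0.028], [0.317, 0.948, -0.011], [0.023, -0.019, -1.0]]
cm shift grasp->target (tool): [-1.43 -0.32  6.14]
```

>>> play_rows(targets="-0.6 -0.1 1.8 0 0 0 -1;-0.5 -0.1 1.8 0 0 0 -1;-0.2 -0.1 1.5 0 0 0 -1;0 0 0.5 0 0 0 -1;0 0 0 0 0 0 -1;0 0 0 0 0 0 -1")

```text
time: 7.5
position: [0.656, 0.0144, 0.2851]
tool_rot: [-0.491, -3.073, 0.023]
ft_force: [-0.5, -0.1, -0.8]
grip_width: 0.006
```

```bash
python3 go.py 0.653 0.008 0.122;python3 -c "
from h import *
grab('wrist','w3');grab('scene','s3')"
```

```text
t 7.5 tcp [0.656  0.0144 0.2851] grasp [0.6509 0.0128 0.1211] tip z 0.1031 q [-0.33  0.43  0.34  1.57 -0.14  1.19  1.3 ] F [-0.51 -0.06 -0.82] grip 0.005918435552825243
R [[-0.95, 0.311, -0.031], [0.312, 0.95, -0.01], [0.027, -0.019, -0.999]]
cm shift grasp->target (tool): [-0.35 -0.39 -0.09]
```

View pics/w3.png

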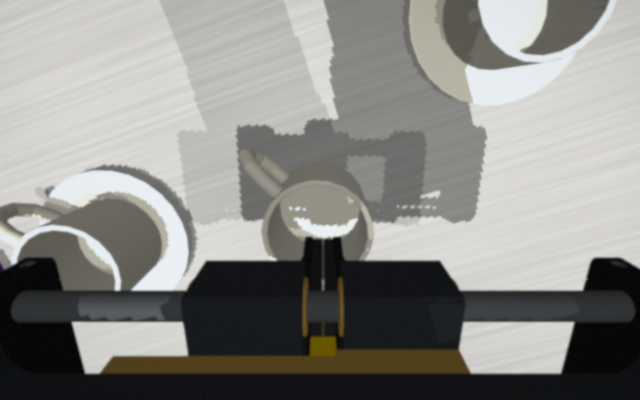

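View pics/s3.png

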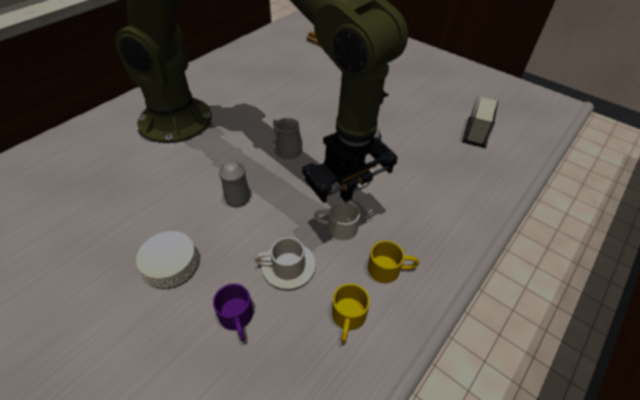

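The tool is over the cup without a saucer: its mouth is at wrist pixel (318,225), directly behind the tips at (322,240). I'll hold with a small trim.

>>> play_rows(targets="-0.3 -0.3 0 0 0 0 -1;0 0 0 0 0 0 -1;0 0 0 0 0 0 -1;0 0 0 0 0 0 -1;0 0 0 0 0 0 -1;0 0 0 0 0 0 -1;0 0 0 0 0 0 -1;0 0 0 0 0 0 -1;0 0 0 0 0 0 -1;0 0 0 0 0 0 -1;0 0 0 0 0 0 -1;0 0 0 0 0 0 -1;0 0 0 0 0 0 -1;0 0 0 0 0 0 -1;0 0 0 0 0 0 -1;0 0 0 0 0 0 -1;0 0 0 0 0 0 -1;0 0 0 0 0 0 -1;0 0 0 0 0 0 -1;0 0 0 0 0 0 -1")

```text
time: 10.1
position: [0.6584, 0.0102, 0.2866]
tool_rot: [-0.492, -3.075, 0.022]
ft_force: [-0.5, -0.2, -0.3]
grip_width: 0.007
```

```bash
python3 go.py 0.653 0.008 0.122
```

```text
t 10.1 tcp [0.6584 0.0102 0.2866] grasp [0.6537 0.0086 0.1226] tip z 0.1047 q [-0.32  0.44  0.35  1.57 -0.14  1.19  1.3 ] F [-0.54 -0.15 -0.28] grip 0.007254175283883925
R [[-0.95, 0.312, -0.029], [0.312, 0.95, -0.009], [0.025, -0.018, -1.0]]
cm shift grasp->target (tool): [ 0.04 -0.08  0.07]
```

>>> play_rows(targets="0 0 -2 0 0 0 -1;0 0 -4 0 0 0 -1;0 0 -4 0 0 0 -1;0 0 -2 0 0 0 -1;0 0 0 0 0 0 -1")

```text
time: 10.72
position: [0.6621, 0.011, 0.4162]
tool_rot: [-0.493, -3.08, 0.02]
ft_force: [0.3, 0.5, -0.5]
grip_width: 0.007
```

```bash
python3 go.py 0.429 -0.322 0.22
```

```text
t 10.72 tcp [0.6621 0.011  0.4162] grasp [0.6581 0.0095 0.2522] tip z 0.2342 q [-0.33  0.36  0.36  1.4  -0.12  1.43  1.28] F [ 0.34  0.52 -0.48] grip 0.00734335139565748
R [[-0.95, 0.312, -0.024], [0.312, 0.95, -0.009], [0.02, -0.016, -1.0]]
cm shift grasp->target (tool): [ 11.34 -38.59   4.08]
```

>>> play_rows(targets="0.9 -3.2 0.1 -0.002 -0.002 0 -1;0.9 -3.2 0.1 -0.002 -0.002 0 -1;0.9 -3.2 0.1 -0.002 -0.002 0 -1;0.9 -3.2 0.1 -0.002 -0.002 0 -1;0.9 -3.2 0.1 -0.002 -0.002 0 -1;0.9 -3.2 0.1 -0.002 -0.002 0 -1;0.9 -3.2 0.1 -0.002 -0.002 0 -1;0.9 -3.2 0.1 -0.002 -0.002 0 -1;0.9 -3.2 0.1 -0.002 -0.002 0 -1;0.9 -3.2 0.1 0 0 0 -1;0.9 -3.2 0.1 0 0 0 -1;0.9 -2 0 0 0 0 -1;0 0 0 0 0 0 -1")

```text
time: 12.35
position: [0.4328, -0.3174, 0.4015]
tool_rot: [-0.495, -3.091, -0.007]
ft_force: [-0.1, -0.1, -0.5]
grip_width: 0.003
```

```bash
python3 go.py 0.429 -0.322 0.115
```

```text
t 12.35 tcp [ 0.4328 -0.3174  0.4015] grasp [ 0.4311 -0.3164  0.2375] tip z 0.2195 q [ 0.02  0.09  0.6   1.75 -0.05  1.33  1.88] F [-0.05 -0.14 -0.53] grip 0.0026921226897247737
R [[-0.95, 0.312, -0.01], [0.312, 0.95, 0.006], [0.012, 0.003, -1.0]]
cm shift grasp->target (tool): [-0.13 -0.63 12.25]
```

>>> play_rows(targets="-0.1 -0.3 2.5 0 0 0 -1;0 -0.2 2.5 0 0 0 -1;0 0 2.5 0 0 0 -1;0 0 2.5 0 0 0 -1;0 0 1.5 0 0 0 -1;0 0 0 0 0 0 -1;0 0 0 0 0 0 -1")

```text
time: 13.22
position: [0.4368, -0.3147, 0.2826]
tool_rot: [-0.48, -3.095, -0.013]
ft_force: [0.8, -0.1, 0.9]
grip_width: 0.009
```

```bash
python3 go.py 0.429 -0.322 0.112;python3 -c "
from h import *
grab('scene','s4')"
```

```text
t 13.22 tcp [ 0.4368 -0.3147  0.2826] grasp [ 0.4355 -0.3131  0.1187] tip z 0.1007 q [ 0.05  0.2   0.59  1.89 -0.13  1.1   1.95] F [ 0.8  -0.11  0.91] grip 0.0086653128037323
R [[-0.953, 0.303, -0.008], [0.303, 0.953, 0.01], [0.01, 0.007, -1.0]]
cm shift grasp->target (tool): [ 0.34 -1.05  0.66]
```

View pics/s4.png

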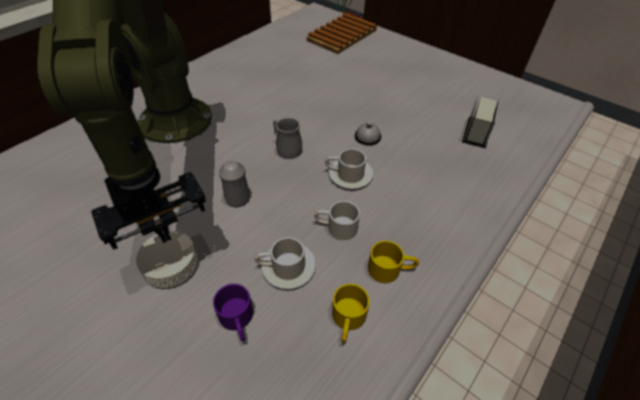

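The tips, at about (165,238), are above the pile at (167,258), the bell button stands up again, and nothing has moved. I'll trim to the middle and hold for over 2 s.

>>> play_rows(targets="0.2 -0.6 0.3 0 0 0 -1;0.1 -0.5 0.2 0 0 0 -1;0 0 0 0 0 0 -1;0 0 0 0 0 0 -1;0 0 0 0 0 0 -1;0 0 0 0 0 0 -1;0 0 0 0 0 0 -1;0 0 0 0 0 0 -1;0 0 0 0 0 0 -1;0 0 0 0 0 0 -1;0 0 0 0 0 0 -1;0 0 0 0 0 0 -1;0 0 0 0 0 0 -1;0 0 0 0 0 0 -1;0 0 0 0 0 0 -1;0 0 0 0 0 0 -1;0 0 0 0 0 0 -1;0 0 0 0 0 0 -1;0 0 0 0 0 0 -1;0 0 0 0 0 0 -1")

```text
time: 15.78
position: [0.4305, -0.3256, 0.2793]
tool_rot: [-0.482, -3.099, -0.012]
ft_force: [0.2, 1.0, -0.3]
grip_width: 0.005
```

```bash
python3 go.py 0.429 -0.322 0.112
python3 - <<'E'
from h import *
a=load('top0');b=grab('top','top5')
for n,(u,v) in dict(bell=(206,228),bare=(322,175),a=(265,208),b=(382,186),jug=(275,280),shaker=(360,271)).items():
    s=np.s_[v-22:v+22,u-22:u+22]; A=cv2.cvtColor(a['pixels'][s],6).astype(np.float32);B=cv2.cvtColor(b['pixels'][s],6).astype(np.float32)
    print(n,np.round(cv2.phaseCorrelate(A,B)[0],2), np.abs(cloud(a)[s][...,2]-cloud(b)[s][...,2]).mean().round(4))
E
```

```text
t 15.78 tcp [ 0.4305 -0.3256  0.2793] grasp [ 0.4298 -0.3242  0.1153] tip z 0.0973 q [ 0.06  0.21  0.6   1.89 -0.14  1.09  1.98] F [ 0.19  0.97 -0.34] grip 0.004673771894500238
R [[-0.953, 0.304, -0.004], [0.304, 0.953, 0.009], [0.007, 0.007, -1.0]]
cm shift grasp->target (tool): [0.14 0.18 0.33]
bell [0.53 0.51] 0.0106
bare [0.52 0.49] 0.0147
a [0.5  0.52] 0.0088
b [0.49 0.52] 0.0119
jug [0.48 0.46] 0.0139
shaker [0.47 0.58] 0.013
```

View pics/top5.png

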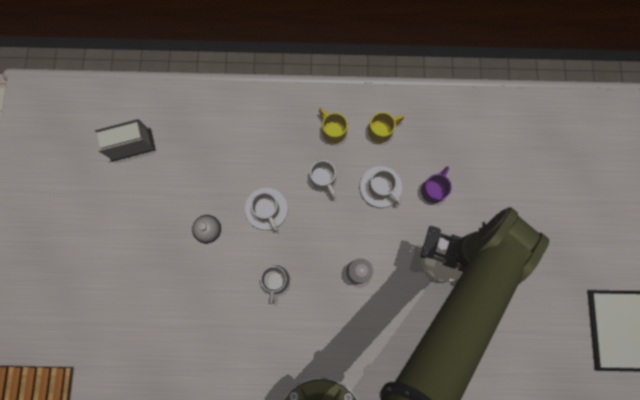

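The top view shows every object at its starting pixel, with the bare cup at (322,175), the bell at (206,228) and the jug at (275,280). The uniform 0.5 px "shift" is the same on every patch, including the fixed bell, so it is an artefact of the method. I'm handing in.

```bash
python3 -c "
from h import *
print(ctrl.close_job())"
```

```text
the job is handed in; nothing more can be done
None
```

I rang the bell, pointed at the cup without a saucer, then at the pile of saucers, and handed the job in at about 15.8 s with the fingertips still over the pile. No verdict is reported.

- **Bell:** I pressed the button with the shut fingers to its hard stop. The force was only about 2–3 N through the travel. To be sure it had gone past 4 mm I pressed harder, and the last push peaked at 45 N, well above the 3 N the button needs but under the 120 N wrist limit. The scene picture afterwards shows the button up again.
- **Bare cup:** I held for over 2.4 s. The grasp point ended within 1 mm of the measured middle of the mouth, about 60 mm above the rim, with the fingertips about 42 mm clear.
- **Pile of saucers:** I held for over 2 s. The grasp point ended about 2 mm off the measured middle, about 65 mm above the top, with the fingertips about 47 mm clear.

**Last checks:**
- **Contact:** The force reading during the holds was only noise, about 1 N.
- **Positions:** In the last top view, the crockery and bystanders in plain view stand where they started. The arm partly hides the pile of saucers there, but it looked unmoved in the scene picture.
- **Inconclusive:** The image-shift check gave the same 0.5 px on every patch, including the fixed bell, which I took as an artefact. The depth comparison showed differences of 9–15 mm everywhere, the fixed bell included. I put that down to sensor noise or missing readings but did not confirm it.

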